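Load a test coupon under the stage's spring clip

TASK

Load the flat steel test coupon into the specimen stage: hold the spring clip's long thumb bar down with one fingertip so that its jaw stays raised, and with the other fingertip push the coupon along its channel, under the jaw, until it is fully home against the end stop. Keep the bar down until the coupon is home, then let it up so the jaw clamps the coupon, and take the hand away. Only press and push: do not pick the coupon up, and leave the other things on the bench where they are.

Things in the scene. Friction and masses are not known exactly. Their poses are not given: they have to be found in the camera images.
- stage: Fixed aluminium specimen stage, 165 x 115 mm. Origin on the bench under it, z up, +x away from the robot (yaw up to 0.35 rad). Flat deck at z = 24 mm, x -90 to +75, y -60 to +15 mm (6 mm lower under the bar, y +15 to +55). The clip's shaft lies along x at y = +2, z = 38 mm; its bearings rise to z = 42 mm. The coupon channel is on its -y side, the thumb bar on its +y side
- home (a point): Point on the deck (stage x = +32, y = -28, z = 24 mm) where the coupon's origin is when fully home. The channel runs along the stage's +x, centred on y = -28 mm, 38 mm wide between guide rails 5 mm high (x -80 to +62 mm); the end stop's face is at x = +62 mm, 9 mm high
- clip (a joint): Angle of the sprung steel clip about its shaft, rad: 0 at rest (jaw down, blocking the channel), grows as the thumb bar is pressed, hard stop at 0.5. The jaw clears the coupon above 0.23; 0.36 is well open (4 mm clearance). It springs back when let go, and rests at about 0.22 on a home coupon. Pressing the bar takes about 4 N at first, 8 N when open
- clip_bar (a point): Middle of the top face of the clip's thumb bar, a steel strip 100 mm along the stage's x (-84 to +16 mm), 26 mm wide. At rest at stage y = +29, z = 41 mm, outer edge tilted up 0.36 rad; pressed to 0.36 rad it is level at y = +28, z = 31 mm (7 mm above the deck), 56 mm from the channel's centre line. Press it anywhere along its length; a fingertip can slide along it
- clip_jaw (a point): Middle of the underside of the clip's jaw, a block 18 mm along x (stage x +40 to +58 mm), 16 mm across the channel; at rest 1.5 mm above the deck. Open, the jaw and its arm reach up to about z = 62 mm
- coupon: Loose flat steel test coupon, 60 mm along x, 35 mm wide, 8 mm thick, about 90 g, with a cross rib at its rear (-x) end, 8 mm long, standing 16 mm above the underside, and a round copper inlay on top. It lies in the channel. Origin: centre of its underside; x points to the end stop. Starts at stage x = -20 to 0 mm, short of the jaw
- coupon_rear (a point): Middle of the coupon's rear face, where it is pushed: 30 mm behind its origin, 10 mm above its underside. At home it is at stage x = +2 mm
- pot_brown: Brown sample pot with black cap, 27 mm across, 52 mm tall, nearest the stage, on the +y side of the stage; origin at its underside. Bystander
- tape_roll: Roll of tape lying flat, 61 mm across, 19 mm high, close by on the -y side of the stage; origin at its underside. Bystander
- marker_black: Black marker lying on the bench on the -y side of the stage, 136 mm long, 14 mm thick; origin at its underside. Bystander

How it is judged:
On the way, in this order (a step that is already met when the one before it is completed fails the run):
1. a finger holds the clip open with the coupon still short of the jaw (value of joint clip above 0.24 rad and contact force between the fingers and stage above 0.5 N and x of coupon in the frame of stage below 0.018 m), for 0.1 s.
2. the coupon is pushed fully home while the clip is still held open (value of joint clip above 0.24 rad and contact force between the fingers and stage above 0.5 N and x of coupon in the frame of stage between 0.029 and 0.035 m), for 0.1 s.
At the end, for the whole second after the job is handed in: The coupon lies flat in the channel within 3 mm of fully home against the end stop, at rest, and the released clip clamps it (clip angle 0.17 to 0.27 rad, more than 1 N on the coupon) (x of coupon in the frame of stage between 0.029 and 0.035 m and y of coupon in the frame of stage between -0.033 and -0.023 m and z of coupon in the frame of stage below 0.028 m and angle between coupon's own z axis and vertical below 0.12 rad and value of joint clip between 0.17 and 0.27 rad and contact force between clip and coupon above 1 N and linear speed of coupon below 0.01 m/s); the robot touches nothing.
It fails at once if the coupon is lifted more than 8 mm off the deck or tipped over 0.35 rad (z of coupon in the frame of stage above 0.032 m or angle between coupon's own z axis and vertical above 0.35 rad).
It fails at once if the pot is moved more than 20 mm (distance of pot_brown from where it was at the start of the episode above 0.02 m).
It fails at once if the tape roll is moved more than 20 mm (distance of tape_roll from where it was at the start of the episode above 0.02 m).
It fails at once if the marker is moved more than 20 mm (distance of marker_black from where it was at the start of the episode above 0.02 m).
It also fails if it takes over 42 s, if anything falls off the work surface, if the arm or the gripper's body presses on something with over 40 N, if the wrist force passes 120 N, or if a joint passes its speed limit or range.

ROBOT

A 6-joint arm with a two-finger parallel gripper is mounted at the origin on a cart in front of the work surface, level with it; the furniture and walls round the work are solid. World frame = base frame: x ahead of the robot, y to its left, z up, the work surface at z = 0. Lengths are in m, angles in rad, forces in N, time in s.
With the tool pointing down it reaches from about 0.4 to 0.925 m from the base axis. Payload 3.4 kg.
Tool frame: the origin (TCP) lies on the centre line of the jaws, within the pads' length; the fingertips stand robot.tip_extent ahead of it and the grasp point (between the pads) lies 2 mm behind it (robot.tip_extent is the distance from the TCP to the fingertips, in m); z points along the fingers, y is the line along which they close (so a half turn about z gives the same grasp; the last joint's range is limited). The gripper opens to 85 mm and grips with 20 to 120 N. Pads are 22 mm wide; open, the fingers measure 114 mm over their backs; the gripper's body (76 mm by 85 mm) begins 54 mm behind the grasp point. The pads swing forward as they close: fully open they stand 13 mm farther back than shut.
Start: joints at [-1.349, 0.307, 1.506, -0, 1.328, -0.073], TCP at [0.168, -0.55, 0.248] pointing down, gripper open.
Joint ranges: [-3.12, 3.12], [-1.05, 2.28], [0.14, 2.33], [-1.42, 4.57], [0.1, 2.73], [-2.68, 2.68]. Speed limits (rad/s): [2.57, 2.57, 3.14, 3.14, 3.14, 3.14].

INTERFACE

Orientations are given as a unit quaternion [w, x, y, z].
In Python, from plant import state, optics, robot gives the robot as it stands.
- The arm moves only by the shell command python3 -m crank 'ROWS' [OPENING] [FORCE]. ROWS is JSON, a list of rows, each a list of 4 numbers: the shift along the tool's x, y, z in cm, then the turn about the tool's z in degrees. In form: [[tx, ty, tz, turn], ...]. A call has exactly 5 rows; each row shifts and turns the commanded pose from where the row before left it, along the tool's axes as they then stand; what a row does not reach is not made up. A row lasts 1/8 s, in which the tool goes at most 62.5 mm and 10.7 degrees, less where a joint would pass 70% of its speed; a pose out of reach is approached as far as the arm can. A call is refused whole if a number of a shift passes 6.25 or a number of a turn 10.7, either way. A call with a gripper value outside its range is refused whole. OPENING is the opening, from 0 (shut) to 1 (fully open), set as the call begins (- or left out, the last holds). The fingers move at their own pace and stop on an object; FORCE is the grip in N (left out, the last holds). Time passes only in rows, so rows that do not move let the fingers close, or fill a call up. It gives the time, the measured TCP pose, the force, the opening and the grip force at its end, in the units of the state.
- state(): the state, without advancing time (a new reading comes with each control period).
- optics.capture(name): name is "side" or "top"; returns a dict with "frame" (384x512x3 uint8, red, green, blue), "range_z" (384x512 float32, m along the optical axis (not along the pixel's ray), 0 where there is no reading), "mtx" (3x3 intrinsics, pixels), "eye" and "attitude" of the camera in the world. Camera axes: x right, y down, z forward; pixel columns grow to the right and rows downward; lengths in m; the calibration is good to about 2 mm. A picture is of the moment at which its call begins.
- robot.close_job(): hands the job in; it is judged then, once.
The state is a dict: "time_s": time; "qpos": joint angles; "qvel": joint speeds; "effort": joint torques, N m; "tool_pos": TCP position; "tool_rot": TCP orientation; "force": force on the tool from outside, world axes, zero at the start; "ft_torque": the same for the moment, N m; "width": finger opening in m; "grasp_force": force on a finger pad.
Only numpy, scipy, OpenCV 4.12 (cv2) and the standard library are available. Lean on these libraries where they do the work, as an engineer would, in place of code of your own. Each camera call takes 0.05 s, during which the arm holds its last target. There are 200 camera calls.

## Working session

There is one attempt and no reset: what is moved stays moved. The work goes in short steps, Python scripts to look and compute and a shell command to move; the robot and the scene stay as the last step left them, time stands still between calls to the robot, and variables do not carry over. Pictures are saved under pics/ and viewed, at most 10 in all, crops included, and the job is handed in when it is done.

```bash
mkdir -p pics; ls
python3 - <<'E'
from plant import state, optics, robot
import cv2, numpy as np
print(state()); print(robot.tip_extent)
ims=[]
for n in ("side","top"):
    c=optics.capture(n); cv2.imwrite(f"pics/{n}0.png",c["frame"][:,:,::-1]); np.savez(f"{n}0.npz",**c)
    print(n,c["mtx"],c["eye"],c["attitude"],(c["range_z"]>0).mean())
E
```

```text
pics
{'time_s': 0.0, 'qpos': array([-1.34848257e+00,  3.07582641e-01,  1.50770542e+00,  3.93372698e-06,
        1.32837145e+00, -7.35391601e-02]), 'qvel': array([-0.00027167, -0.00232302, -0.00133374,  0.00129527,  0.00045054,
       -0.00242194]), 'effort': array([ 2.98334191e-05, -4.57537329e+01, -2.51914787e+01, -1.50124112e-05,
        1.36832910e-02, -4.18978388e-06]), 'tool_pos': array([ 0.16745259, -0.5493757 ,  0.24736339]), 'tool_rot': array([-1.03071208e-03,  9.89078360e-01,  1.47387009e-01, -7.48994690e-05]), 'force': array([-0.0406859 , -0.19949812,  0.29252324]), 'ft_torque': array([ 0.03037616,  0.00940609, -0.0233977 ]), 'grasp_force': 0.0, 'width': 0.08522951182082292}
0.017
side [[477.95833471   0.         243.14120908]
 [  0.         477.95833471 195.0762932 ]
 [  0.           0.           1.        ]] [ 0.37365291 -0.58243246  0.61825754] [-0.40477716  0.89680551 -0.16568748  0.06665568] 0.9959971110026041
top [[361.33072222   0.         259.21977302]
 [  0.         361.33072222 192.98524723]
 [  0.           0.           1.        ]] [0.52091983 0.02577821 0.92129959] [-0.02358857  0.70847769 -0.70450729  0.03424043] 0.9959208170572916
```

View pics/side0.png

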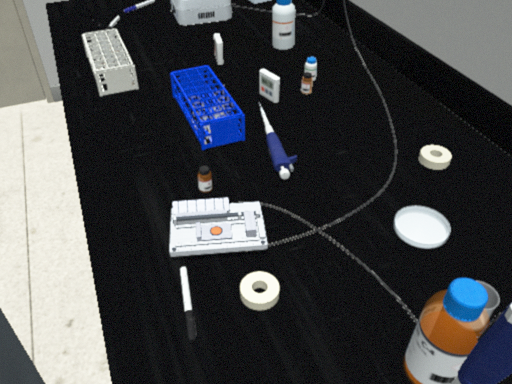

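View pics/top0.png

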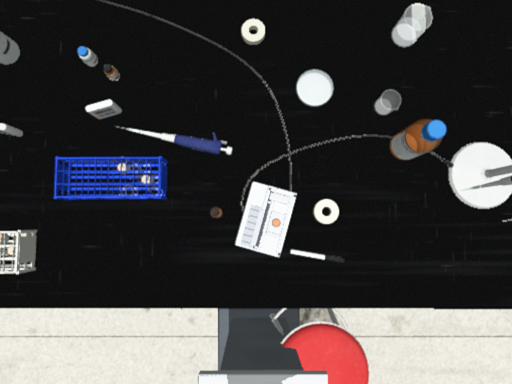

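Side view: the stage is at about (217,227) with the copper inlay at (216,231), the pot at (205,180), the tape at (260,290) and the marker at (188,300). Top view: the stage is at (265,219) and the inlay at (276,223). Next I'll zoom in and get stage outline points.

```bash
cat > h.py <<'E'
import numpy as np, cv2
from scipy.spatial.transform import Rotation as R
def load(n): return dict(np.load(n))
def ray(c,u,v):
    q=c["attitude"]; M=R.from_quat([q[1],q[2],q[3],q[0]]).as_matrix()
    return c["eye"], M@np.linalg.inv(c["mtx"])@np.array([u,v,1.0])
def onz(c,u,v,z):
    e,d=ray(c,u,v); return e+d*(z-e[2])/d[2]
def tri(c1,p1,c2,p2):
    e1,d1=ray(c1,*p1); e2,d2=ray(c2,*p2); d1/=np.linalg.norm(d1); d2/=np.linalg.norm(d2)
    s=np.linalg.lstsq(np.c_[d1,-d2],e2-e1,rcond=None)[0]
    a,b=e1+s[0]*d1,e2+s[1]*d2
    return (a+b)/2,np.linalg.norm(a-b)
def copper(c):
    h=cv2.cvtColor(c["frame"],cv2.COLOR_RGB2HSV); m=cv2.inRange(h,(3,110,120),(18,255,255))
    n,l,s,ce=cv2.connectedComponentsWithStats(m); return [(ce[i],s[i,4]) for i in range(1,n) if s[i,4]>15]
def world(c):
    q=c["attitude"]; M=R.from_quat([q[1],q[2],q[3],q[0]]).as_matrix()
    v,u=np.mgrid[:384,:512]; z=c["range_z"]
    p=np.stack([u,v,np.ones_like(u)],-1)@np.linalg.inv(c["mtx"]).T*z[...,None]
    return p@M.T+c["eye"]
E
python3 - <<'E'
from h import *
T,S=load("top0.npz"),load("side0.npz")
for n,c in (("top",T),("side",S)):
    print(n,copper(c))
    P=world(c); m=(P[...,2]>.012)&(P[...,2]<.08)&(abs(P[...,0]-.46)<.3)&(abs(P[...,1])<.2)&(c["range_z"]>0)
    k,l,s,ce=cv2.connectedComponentsWithStats(m.astype(np.uint8))
    for i in range(1,k):
        if s[i,4]>60: 
            q=P[l==i]; r=cv2.minAreaRect(q[:,:2].astype(np.float32)*1000)
            print(s[i],ce[i].round(1),np.median(q,0).round(4),q[:,2].max().round(3),"rect",np.round(r[0],1),np.round(r[1],1),round(r[2],1))
t=cv2.resize(T["frame"][172:262,225:315],None,fx=6,fy=6,interpolation=cv2.INTER_CUBIC)
s=cv2.resize(S["frame"][190:262,160:276],None,fx=6,fy=6,interpolation=cv2.INTER_CUBIC)
cv2.imwrite("pics/tc.png",t[:,:,::-1]);cv2.imwrite("pics/sc.png",s[:,:,::-1])
E
```

```text
top [(array([112.3125,  73.5   ]), np.int32(16)), (array([417.80141844, 139.61229314]), np.int32(423)), (array([275.5       , 222.29411765]), np.int32(34))]
[185 132  48  22 558] [207.  144.2] [0.7163 0.1436 0.0251] 0.032 rect [725.  139.7] [120.6  51.9] 78.8
[ 235  181   62   76 3064] [265.9 218.4] [ 0.5319 -0.0045  0.0287] 0.049 rect [532.4  -4.4] [115.  165.2] 74.7
[314 199  25  24 404] [326.1 210.6] [ 0.5509 -0.1549  0.0202] 0.025 rect [ 552.1 -154.9] [57.6 60.5] 0.3
[211 206  12  12 104] [216.1 211.4] [0.5481 0.1162 0.0502] 0.057 rect [547.4 117.8] [25.1 25.7] 45.4
[310 253  34   8  85] [326.5 256.7] [ 0.4365 -0.1576  0.013 ] 0.017 rect [ 437. -156.] [83.8  9.7] 78.5
side [(array([215.75409836, 230.16393443]), np.int32(61)), (array([447.42113821, 330.01192412]), np.int32(1845)), (array([412.13793103, 376.51724138]), np.int32(58))]
[268 138  29  40 585] [280.2 157.3] [0.7134 0.1255 0.0223] 0.029 rect [723.9 137.8] [124.1  51. ] 77.6
[198 166  15  24 273] [204.7 177.7] [0.5454 0.1089 0.0366] 0.053 rect [546.5 114.5] [23.8 25.4] 39.4
[ 170  198   98   59 4823] [215.9 227. ] [ 0.525  -0.0203  0.0281] 0.047 rect [531.5  -6.2] [117.7 164.8] 74.8
[240 272  40  35 957] [259.6 288.6] [ 0.55   -0.1603  0.0187] 0.022 rect [ 551.2 -157.4] [62.  60.3] 53.4
```

View pics/tc.png

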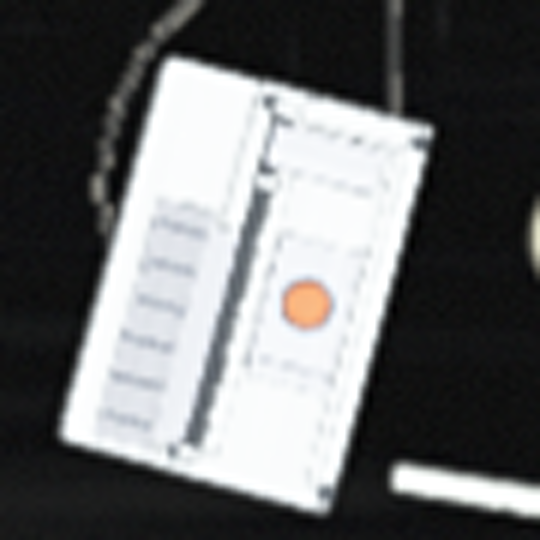

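View pics/sc.png

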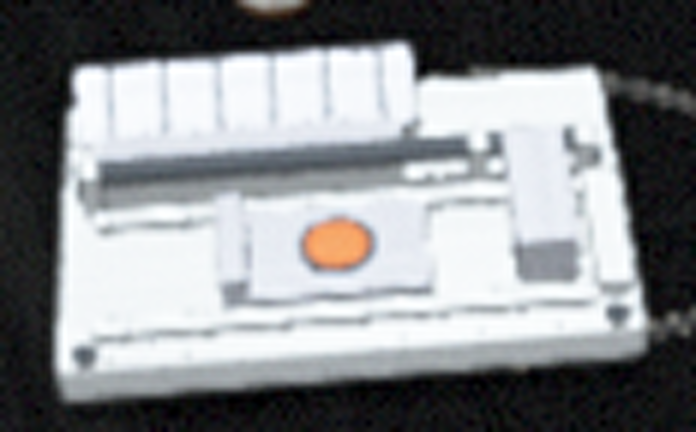

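Top crop (×6, offset 225,172): the deck corners are at about (165,57), (433,128), (330,515) and (60,440), with the inlay at (307,304). The bar is on the left, which is +y. Side crop (×6, offset 160,190): the bar spans (72–415, 45–140), the rib is at (230,250), the coupon's front edge is at x≈435, and the jaw is at (545,240). The coupon is short of the jaw. Next I'll triangulate these points.

Run:
```python
from h import *
T,S=load("top0.npz"),load("side0.npz")
tp=lambda x,y:((x+.5)/6-.5+225,(y+.5)/6-.5+172)
sp=lambda x,y:((x+.5)/6-.5+160,(y+.5)/6-.5+190)
pr=lambda n,a:print(n,a[0].round(4),"gap",round(a[1],4))
for n,a,b in (("FR",(433,128),(645,330)),("NR",(330,515),(62,378)),("FL",(165,57),(600,68)),("NL",(60,440),None)):
    print(n,onz(T,*tp(*a),.024).round(4))
    if b: pr(n,tri(T,tp(*a),S,sp(*b))); print(" side",onz(S,*sp(*b),.024).round(4))
cu=tri(T,(275.5,222.3),S,(215.75,230.16)); pr("copper",cu)
for nm,c in (("top",T),("side",S)):
    P=world(c); m=(P[...,2]>.012)&(P[...,2]<.06)&(np.hypot(P[...,0]-.532,P[...,1]+.005)<.11)
    r=cv2.minAreaRect(P[m][:,:2].astype(np.float32)*1000); ya=np.deg2rad(r[2]-90) 
    A=np.array([[np.cos(ya),-np.sin(ya)],[np.sin(ya),np.cos(ya)]])
    o=np.array(r[0])/1000-A@[-.0075,-.0025]; print(nm,"yaw",ya,"origin",o.round(4))
    f=lambda p:(A.T@(np.asarray(p)[:2]-o)*1000).round(1)
    print("copper stage",f(cu[0]))
    Q=(P[...,:2]-o)@A*1000; z=P[...,2]*1000
    # heights along channel line y in [-36,-20]; bar profile at y 20..38
    for x in range(-80,76,6):
        k=(abs(Q[...,0]-x)<3)&(abs(Q[...,1]+28)<8); b=(abs(Q[...,0]-x)<3)&(abs(Q[...,1]-29)<5)
        print((x,z[k].mean().round(1),z[b].mean().round(1)),end=" ")
    print()
for n,p in (("ribL side",(218,195)),("rib rear near",(228,300)),("frontnear",(432,290))): print(n,f(onz(S,*sp(*p),.032)),f(onz(S,*sp(*p),.040)))
```

```text
FR [ 0.5953 -0.0812  0.024 ]
FR [ 0.5954 -0.0815  0.0214] gap 0.0002
 side [ 0.5943 -0.0837  0.024 ]
NR [ 0.4359 -0.0384  0.024 ]
NR [ 0.4369 -0.0389  0.0212] gap 0.0024
 side [ 0.4377 -0.0418  0.024 ]
FL [0.6242 0.0304 0.024 ]
FL [0.626  0.0302 0.0158] gap 0.0017
 side [0.6234 0.0217 0.024 ]
NL [0.466  0.0724 0.024 ]
copper [ 0.5222 -0.0279  0.0321] gap 0.0006
top yaw -0.26688908811645434 origin [ 0.5355 -0.0215]
copper stage [-11.1  -9.7]
(-80, np.float64(25.8), np.float64(31.5)) (-74, np.float64(27.0), np.float64(39.6)) (-68, np.float64(27.4), np.float64(40.2)) (-62, np.float64(26.6), np.float64(39.2)) (-56, np.float64(27.5), np.float64(39.4)) (-50, np.float64(26.5), np.float64(39.8)) (-44, np.float64(30.6), np.float64(40.0)) (-38, np.float64(35.3), np.float64(39.2)) (-32, np.float64(30.3), np.float64(39.2)) (-26, np.float64(31.6), np.float64(39.5)) (-20, np.float64(31.4), np.float64(39.7)) (-14, np.float64(31.4), np.float64(39.3)) (-8, np.float64(30.8), np.float64(39.8)) (-2, np.float64(29.9), np.float64(40.4)) (4, np.float64(31.0), np.float64(39.4)) (10, np.float64(30.4), np.flo
[... 1066 characters left out ...]
4(nan)) (4, np.float64(32.5), np.float64(nan)) (10, np.float64(33.7), np.float64(nan)) (16, np.float64(32.6), np.float64(17.8)) (22, np.float64(32.0), np.float64(17.1)) (28, np.float64(31.3), np.float64(17.1)) (34, np.float64(32.2), np.float64(17.4)) (40, np.float64(34.5), np.float64(17.4)) (46, np.float64(42.0), np.float64(17.6)) (52, np.float64(42.7), np.float64(17.3)) (58, np.float64(37.9), np.float64(17.2)) (64, np.float64(35.3), np.float64(17.6)) (70, np.float64(28.9), np.float64(17.1)) 
ribL side [-43.8 -28.4] [-43.3 -36.6]
rib rear near [-41.8 -70.4] [-41.4 -78. ]
frontnear [ 15.2 -72.7] [ 14.9 -80.2]<stdin>:21: RuntimeWarning: Mean of empty slice.
  ret = ret.dtype.type(ret / rcount)
```

Results:
- Corner edges come out at 115.5 mm and 165 mm, which matches the given size.
- Stage yaw is about -0.264 rad and its origin about (0.539, -0.004).
- The copper triangulates to z = 32.1 mm (expected 32) and y = -27.5 mm (expected -28).
- The coupon's rear is at about x = -43, so its origin is about -13.

Now I'll move above the start point.

```bash
python3 -m crank '[[4.5,-2,0,0],[4.5,-2,0,0],[4.5,-2,0,0],[4.5,-2,0,0],[4.5,-2,0,0]]' 0.49 20
python3 -m crank '[[3,-3.4,0,0],[3,-3.4,0,0],[3,-3.4,0,0],[3,-3.4,0,0],[3,-3.4,0,0]]'
python3 -m crank '[[1.7,-3.5,0,0],[1.7,-3.5,0,0],[1.7,-3.5,0,0],[1.7,-3.5,0,0],[1.7,-3.5,0,0]]'
python3 -m crank '[[0,0,1,6.4],[0,0,2,6.4],[0,0,3,6.4],[0,0,3,6.4],[0,0,2,6.4]]'
```

```text
time_s: 0.72
tool_pos: [0.3545, -0.3874, 0.2479]
tool_rot: [-0.0, 0.989, 0.147, -0.0]
force: [0.5, -0.7, 0.7]
width: 0.042
grasp_force: 0.0
time_s: 1.35
tool_pos: [0.4478, -0.1809, 0.248]
tool_rot: [-0.0, 0.989, 0.147, -0.0]
force: [0.7, 0.9, 0.3]
width: 0.0421
grasp_force: 0.0
time_s: 1.98
tool_pos: [0.4777, 0.011, 0.248]
tool_rot: [-0.0, 0.989, 0.147, -0.0]
force: [-0.4, -0.3, -0.1]
width: 0.0417
grasp_force: 0.0
time_s: 2.6
tool_pos: [0.4768, 0.0098, 0.1367]
tool_rot: [0.0, 0.991, -0.133, -0.001]
force: [-0.4, 0.4, 0.4]
width: 0.0419
grasp_force: 0.0
```

```bash
cat > rel.py <<'E'
from h import *
from plant import state, optics, robot
Y=-.264; O=np.array([.539,-.004])
c,s=np.cos(Y),np.sin(Y); A=np.array([[c,-s],[s,c]])
f=lambda p:(A.T@(np.asarray(p)[:2]-O)*1000).round(1)
def rep():
    st=state(); q=st["tool_rot"]; M=R.from_quat([q[1],q[2],q[3],q[0]]).as_matrix()
    print("t",round(st["time_s"],2),"stage xy",f(st["tool_pos"]),"z",st["tool_pos"][2].round(4),"yaw err deg",np.rad2deg(np.arctan2(M[1,0],M[0,0])-Y).round(2),"tilt",M[:2,2].round(3),"F stage",(A.T@st["force"][:2]).round(1),st["force"][2].round(1),"w",round(st["width"],4),"tip",robot.tip_extent)
E
python3 -c "from rel import *; rep()"
```

```text
t 2.6 stage xy [-63.6  -2.9] z 0.1367 yaw err deg -0.13 tilt [-0.002  0.   ] F stage [-0.5  0.2] 0.4 w 0.0419 tip 0.017
```

```bash
python3 -m crank '[[0,-0.3,1.5,0],[0,0,1.5,0],[0,0,1.5,0],[0,0,1,0],[0,0,0,0]]' >/dev/null
python3 - <<'E'
from rel import *
rep()
o=[]
for n,(a,b,c0,d) in (("top",(172,262,225,315)),("side",(150,262,150,276))):
    k=optics.capture(n); np.savez(f"{n}1.npz",**k); o.append(cv2.resize(k["frame"][a:b,c0:d],(400,400*(b-a)//(d-c0)),interpolation=cv2.INTER_CUBIC))
h=max(x.shape[0] for x in o); o=[cv2.copyMakeBorder(x,0,h-x.shape[0],0,0,0) for x in o]
cv2.imwrite("pics/a1.png",np.hstack(o)[:,:,::-1])
E
```

```text
t 3.23 stage xy [-63.3   0.1] z 0.0826 yaw err deg 0.07 tilt [-0.002  0.   ] F stage [ 0.4 -0.4] -0.6 w 0.0418 tip 0.017
```

View pics/a1.png

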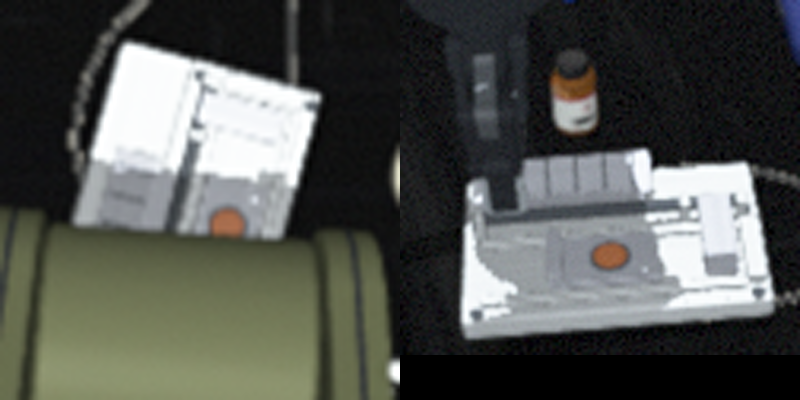

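The side half shows the fingers above the bar's near end, with the tip at about crop (500,205). The top view is mostly blocked by the arm, but the inlay is visible at (228,222). I'll measure the fingertip height from depth.

Run:
```python
from rel import *
S=load("side1.npz"); P=world(S); z=P[...,2]*1000
Q=(P[...,:2]-O)@A*1000
m=(Q[...,0]>-85)&(Q[...,0]<-40)&(abs(Q[...,1])<60)&(z>46)&(z<130)&(S["range_z"]>0)
for lo in range(46,130,6):
    k=m&(z>=lo)&(z<lo+6)
    if k.sum(): print(lo,k.sum(),"x",np.percentile(Q[k][:,0],[3,50,97]).round(1),"y",np.percentile(Q[k][:,1],[3,25,50,75,97]).round(1))
```

```text
64 9 x [-68.9 -60.3 -54. ] y [-28.9 -27.5 -27.3 -27.  -26.3]
70 15 x [-71.3 -53.5 -51. ] y [-32.9 -28.3 -27.4 -26.7  21.6]
76 41 x [-70.9 -60.8 -50.5] y [-34.8 -33.6 -31.9 -27.4  21.8]
82 38 x [-71.4 -55.7 -50.4] y [-35.1 -34.3 -28.5 -26.5  21.6]
88 37 x [-71.1 -61.6 -51.6] y [-35.6 -34.4 -33.8 -30.  -25.8]
94 22 x [-67.1 -59.3 -53.7] y [-35.7 -35.  -34.1 -33.2 -31.1]
100 9 x [-64.3 -56.7 -53.2] y [-22.9  22.1  22.2  23.8  25.7]
106 2 x [-56.4 -54.6 -52.9] y [22.3 22.4 22.6 22.7 22.9]
112 24 x [-70.  -53.3 -47.9] y [-52.2 -51.5 -50.1 -32.4 -23.1]
118 60 x [-72.4 -61.2 -49.1] y [-53.9 -52.5 -51.1 -48.7 -39.9]
124 31 x [-71.8 -59.5 -49.9] y [-55.8 -55.1 -50.3 -47.8 -30.8]
```

Tips are at z≈65 mm, which agrees with TCP − 17 mm. They sit at y≈±28 and x from −71 to −51, as planned. Now I'll press down.

```bash
python3 -m crank '[[0,0,1,0],[0,0,0.8,0],[0,0,0.4,0],[0,0,0,0],[0,0,0,0]]' >/dev/null; python3 -c "from rel import *; rep()"
python3 -m crank '[[0,0,0.3,0],[0,0,0.3,0],[0,0,0.2,0],[0,0,0.2,0],[0,0,0,0]]' >/dev/null; python3 -c "from rel import *; rep()"
```

```text
t 3.95 stage xy [-62.5   0.3] z 0.0613 yaw err deg 0.07 tilt [ 0. -0.] F stage [-0.3  0.1] 0.3 w 0.0421 tip 0.017
t 4.58 stage xy [-62.3   0.5] z 0.0516 yaw err deg 0.07 tilt [0.001 0.   ] F stage [-0.1  1. ] 5.3 w 0.0421 tip 0.017
```

```bash
python3 -m crank '[[0,0,0.2,0],[0,0,0.2,0],[0,0,0,0],[0,0,0,0],[0,0,0,0]]' >/dev/null
python3 - <<'E'
from rel import *
rep()
k=optics.capture("side"); np.savez("side2.npz",**k); print(copper(k))
cv2.imwrite("pics/a2.png",cv2.resize(k["frame"][170:262,150:276],None,fx=6,fy=6,interpolation=cv2.INTER_CUBIC)[:,:,::-1])
E
```

```text
t 5.2 stage xy [-62.4   0.2] z 0.0479 yaw err deg 0.08 tilt [ 0.001 -0.   ] F stage [-1.5 -1.4] 8.2 w 0.0415 tip 0.017
[(array([307.52941176,  81.94117647]), np.int32(17)), (array([201.17391304, 177.26086957]), np.int32(23)), (array([215.62068966, 230.0862069 ]), np.int32(58)), (array([447.49297297, 329.96432432]), np.int32(1850)), (array([412.17241379, 376.46551724]), np.int32(58))]
```

View pics/a2.png

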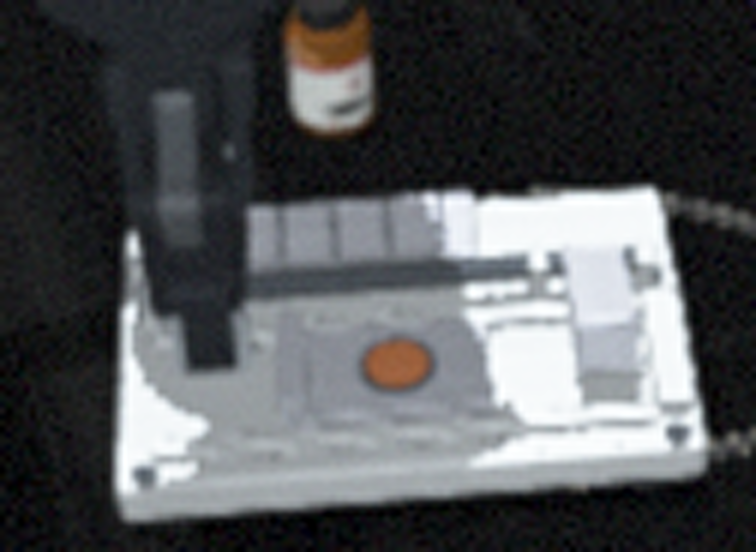

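The bar is level, the jaw is raised with a dark gap beneath it at crop (608,385), and the inlay is still at (397,363). The fingertip at (212,345) sits in the channel behind the rib at (290,365). Now I'll push along +x.

```bash
python3 -m crank '[[0.3,0,0,0],[0.4,0,0,0],[0.4,0,0,0],[0.3,0,0,0],[0.3,0,0,0]]' >/dev/null; python3 -c "from rel import *; rep()"
python3 -m crank '[[0.4,0,0,0],[0.4,0,0,0],[0.4,0,0,0],[0.4,0,0,0],[0.2,0,0,0]]' >/dev/null
python3 - <<'E'
from rel import *
rep()
k=optics.capture("side")
for ce,n in copper(k):
    if 200<ce[1]<250: print(ce,n,f(onz(k,*ce,.0321)),"start",f(onz(k,215.62,230.09,.0321)))
E
```

```text
t 5.88 stage xy [-49.4  -0.2] z 0.0471 yaw err deg 0.08 tilt [-0.007  0.001] F stage [-7.  -0.3] 9.3 w 0.0417 tip 0.017
t 6.5 stage xy [-31.   -0.1] z 0.0471 yaw err deg 0.09 tilt [-0.006  0.001] F stage [-5.4 -1.7] 8.3 w 0.0419 tip 0.017
[230.17241379 229.5       ] 58 [ 14.9 -28.5] start [ -9.9 -27.2]
```

```bash
python3 -m crank '[[0.4,0,0,0],[0.4,0,0,0],[0.4,0,0,0],[0.3,0,0,0],[0.2,0,0,0]]' >/dev/null
cat > cu.py <<'E'
from rel import *
rep()
k=optics.capture("side")
for ce,n in copper(k):
    if 200<ce[1]<250: print(ce.round(1),n,f(onz(k,*ce,.0321)))
cv2.imwrite("pics/last.png",cv2.resize(k["frame"][170:262,150:276],None,fx=6,fy=6,interpolation=cv2.INTER_CUBIC)[:,:,::-1])
E
python3 cu.py
python3 -m crank '[[0.1,0,0,0],[0.1,0,0,0],[0.1,0,0,0],[0.1,0,0,0],[0,0,0,0]]' >/dev/null; python3 cu.py
```

```text
t 7.17 stage xy [-13.9  -0. ] z 0.0471 yaw err deg 0.09 tilt [-0.006  0.001] F stage [-5.7 -0.1] 7.5 w 0.0418 tip 0.017
[240.1 228.9] 56 [ 31.9 -28.9]
t 7.85 stage xy [-9.9 -0. ] z 0.0471 yaw err deg 0.09 tilt [-0.006  0.001] F stage [-5.8 -0.8] 7.5 w 0.0415 tip 0.017
[241.3 228.6] 46 [ 34.1 -28.6]
```

```bash
python3 -m crank '[[0.1,0,0,0],[0.1,0,0,0],[0,0,0,0],[0,0,0,0],[0,0,0,0]]' >/dev/null; python3 cu.py
```

```text
t 8.53 stage xy [-9.7 -0.1] z 0.047 yaw err deg 0.07 tilt [-0.009  0.001] F stage [-8.7  0.7] 10.1 w 0.0417 tip 0.017
[241.5 228.7] 47 [ 34.4 -28.7]
```

View pics/last.png

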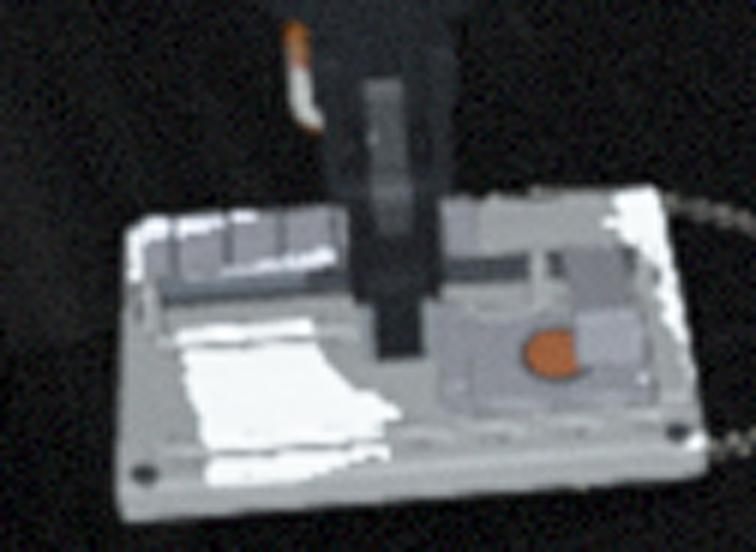

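The coupon's front edge at crop (655,370) is under the raised jaw at (608,335), and the inlay is half hidden by the jaw. The TCP has stalled, so I'll push once more to confirm it is against the stop.

```bash
python3 -m crank '[[0.1,0,0,0],[0.1,0,0,0],[0.1,0,0,0],[0,0,0,0],[0,0,0,0]]' >/dev/null; python3 cu.py
```

```text
t 9.2 stage xy [-9.5 -0.2] z 0.0467 yaw err deg 0.05 tilt [-0.014  0.002] F stage [-13.4  -0.2] 13.9 w 0.0422 tip 0.017
[241.5 228.7] 48 [ 34.3 -28.8]
```

The coupon is firmly against the stop: the force climbed to 13 N with no motion. Now I'll ease back, lift off the bar and take the hand away.

```bash
python3 -m crank '[[-0.3,0,0,0],[-0.3,0,0,0],[-0.3,0,0,0],[0,0,0,0],[0,0,0,0]]' >/dev/null; python3 cu.py
python3 -m crank '[[0,0,-0.3,0],[0,0,-0.3,0],[0,0,-0.4,0],[0,0,-0.6,0],[0,0,-1,0]]' >/dev/null; python3 -c "from rel import *; rep()"
python3 -m crank '[[0,0,-3,0],[0,0,-4,0],[0,0,-4,0],[-2,0,-4,0],[-2,0,0,0]]' >/dev/null; python3 -c "from rel import *; rep()"
python3 -m crank '[[-1,0,0,0],[0,0,0,0],[0,0,0,0],[0,0,0,0],[0,0,0,0]]' >/dev/null; python3 cu.py
```

```text
t 9.88 stage xy [-10.    0.2] z 0.0481 yaw err deg 0.07 tilt [ 0.002 -0.   ] F stage [-0.2 -1.5] 7.3 w 0.042 tip 0.017
[241.3 228.5] 46 [ 34.  -28.2]
t 10.55 stage xy [-10.9   0.3] z 0.0735 yaw err deg 0.07 tilt [-0.001  0.   ] F stage [0.6 0.4] 0.2 w 0.042 tip 0.017
t 11.18 stage xy [-48.6   0.8] z 0.2272 yaw err deg 0.07 tilt [ 0.008 -0.001] F stage [-0.6  0.2] -0.2 w 0.0415 tip 0.017
t 11.8 stage xy [-60.2   0.3] z 0.2229 yaw err deg 0.06 tilt [-0.001  0.   ] F stage [0.  0.4] -0.6 w 0.0416 tip 0.017
[241.6 228.6] 49 [ 34.5 -28.5]
```

View pics/last.png

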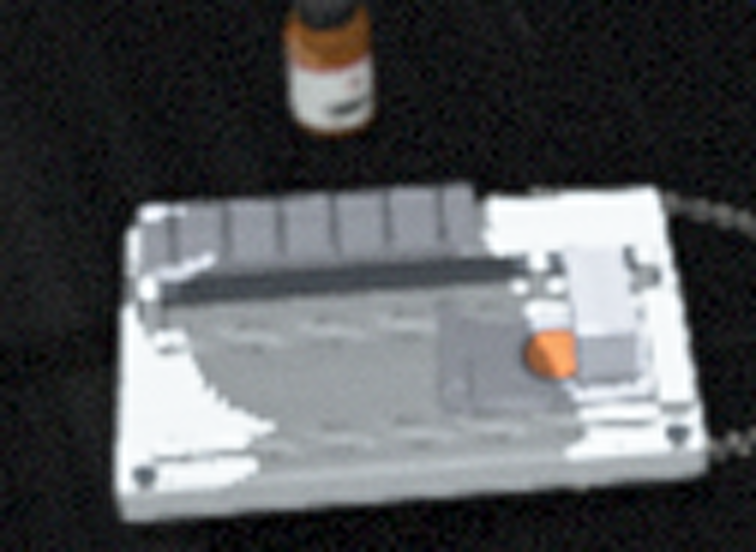

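The jaw at crop (605,360) is down on the coupon, which hasn't moved from home (rear edge at (440,360)). The bar is up again, the hand is clear and the pot hasn't moved, so I'll hand the job in.

```bash
python3 -c "from plant import robot; print(robot.close_job())"
```

```text
the job is handed in; nothing more can be done
None
```

The coupon was pushed home against the end stop with the bar held down, the jaw then came down on it, the hand was taken clear, and the job was handed in at about 12 s; the hand-in call returned no verdict.

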